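# Space the partitions of a file rack with a spacer block

## Robot

A 6-joint arm with a two-finger parallel gripper is mounted at the origin on the work surface. World frame = base frame: x ahead of the robot, y to its left, z up, the work surface at z = 0. Lengths are in m, angles in rad, forces in N, time in s.
With the tool pointing down it reaches from about 0.3 to 0.75 m from the base axis. Payload 8.5 kg.
Tool frame: the origin (TCP) lies between the finger pads; the fingertips stand 19 mm ahead of it and the grasp point (between the pads) is the TCP; z points along the fingers, y is the line along which they close (so a half turn about z gives the same grasp; the last joint's range is limited). The gripper opens to 88 mm and grips with 3 to 60 N. Pads are 18 mm wide; open, the fingers measure 123 mm over their backs; the gripper's body (75 mm by 187 mm) begins 45 mm behind the grasp point.
Start: joints at [-1.528, 0.381, 1.297, -0, 1.464, -0.215], TCP at [0.14, -0.532, 0.258] pointing down, gripper open.
Joint ranges: [-3.11, 3.11], [-0.89, 2.33], [0.22, 2.48], [-1.42, 4.56], [0.17, 2.85], [-2.88, 2.88]. Speed limits (rad/s): [2.39, 2.39, 3.14, 3.14, 3.14, 3.14].

## Interface

Orientations are given as a rotation vector (axis times angle).
In Python, from station import arm gives the robot as it stands. The module is installed in compiled form; this text tells all that it offers.
- The arm moves only by the tool arm_command, never from a script. Its arguments are lists of equal length, an entry for each row: "travel": the shift along the tool's x, y, z in m, a list of three; "delta_rot": the turn, a rotation vector about the tool's x, y, z in degrees, a list of three. In form: {"travel": [[tx, ty, tz], ...], "delta_rot": [[ax, ay, az], ...]}. A call has 1 to 20 rows; each row shifts and turns the commanded pose from where the row before left it, along the tool's axes as they then stand; what a row does not reach is not made up. A row lasts 1/12 s, in which the tool goes at most 41.7 mm and 7.16 degrees, less where a joint would pass 70% of its speed; a pose out of reach is approached as far as the arm can. A call is refused whole if a number of a shift passes 0.0417 or a number of a turn 7.16, either way. A call with a gripper value outside its range is refused whole. "claw" is the closure, from 0 (fully open) to 1 (shut), set as the call begins (left out, the last holds). The fingers move at their own pace and stop on an object; "grip_force" is the grip in N (left out, the last holds). Time passes only in rows, so rows that do not move let the fingers close. It gives the time, the measured TCP pose, the force, the opening and the grip force at its end, in the units of the state.
- arm.get_obs(): the state, without advancing time (a new reading comes with each control period).
- arm.snapshot(name): name is "side" or "top" or "wrist"; returns a dict with "pixels" (420x560x3 uint8, red, green, blue), "K" (3x3 intrinsics, pixels), "camera_from_world" (4x4, takes a point from world to camera coordinates). Camera axes: x right, y down, z forward; pixel columns grow to the right and rows downward; lengths in m; the calibration is good to about 2 mm. A picture is of the moment at which its call begins. There is no depth.
- arm.finish_job(): hands the job in; it is judged then, once.
The state is a dict: "clock": time; "joint_positions": joint angles; "qvel": joint speeds; "effort": joint torques, N m; "ee_pos": TCP position; "tool_rot": TCP orientation; "ft_force": force on the tool from outside, world axes, zero at the start; "torque": the same for the moment, N m; "finger_gap": finger opening in m; "grasp_force": force on a finger pad.
Only numpy, scipy, OpenCV 4.12 (cv2) and the standard library are available. Lean on these libraries where they do the work, as an engineer would, in place of code of your own. Each camera call takes 0.05 s, during which the arm holds its last target. There are 200 camera calls.

## Task

Space the rack's three sliding partitions evenly, each gap just as wide as the spacer block, starting with the gap at the fixed end block and stepping outward: hold the block by its top, keep its straight face lightly touching the neighbour that is already set without shifting it, and press the block gently down to the rack's floor so that its tapered foot pushes the next partition out until the block sits snug between the two. Move the partitions only with the block. Then stand the block back upright in the middle of its cork pad and let go; leave the other things on the bench alone.

Things in the scene. Friction and masses are not known exactly. Their poses are not given: they have to be found in the camera images.
- rack: File rack, fixed to the bench: board 110 (x) x 250 (y) x 12 mm with an end block, three sliding partitions in a row along y and a 46 mm high bracket at the +y end. Origin: centre of the board's underside; y runs along the row away from the fixed end block, z up. Two 6 mm guide rods run along y at x = -36 and +36 mm, 26 mm above the bench; the floor between them is clear.
- stop: Fixed end block of the rack, where the row starts: hardwood, 96 (x) x 32 (y) x 46 mm high. Origin: centre of its underside, on the rack floor (12 mm above the bench); axes as the rack's; its working face is 16 mm from the origin towards +y.
- slat1: First (nearest the fixed end block) sliding partition: upright hardwood plate 92 (x) x 10 (y) x 46 mm high. Origin: centre of its underside, level with the rack floor (12 mm above the bench); axes as the rack's. Slides only along the rack's y; about 4 N moves it, either way, and it stays where it is left. Starts 3 to 8 mm too near the fixed end.
- slat2: Second (middle) sliding partition: upright hardwood plate 92 (x) x 10 (y) x 46 mm high. Origin: centre of its underside, level with the rack floor (12 mm above the bench); axes as the rack's. Slides only along the rack's y; about 4 N moves it, either way, and it stays where it is left. Starts 3 to 8 mm too near the fixed end.
- slat3: Third (farthest from the fixed end block) sliding partition: upright hardwood plate 92 (x) x 10 (y) x 46 mm high. Origin: centre of its underside, level with the rack floor (12 mm above the bench); axes as the rack's. Slides only along the rack's y; about 4 N moves it, either way, and it stays where it is left. Starts 3 to 8 mm too near the fixed end.
- spacer_mid (a point): Centre (half-way up) of the loose spacer block standing on the cork pad: light wood with steel foot, 40 (x) x 36 (y, the gap to set) x 95 mm high, 0.2 kg. Its -y face is straight and flat from top to bottom. Starts turned less than 0.55 rad from the world axes. Grip across the 40 mm, in the top third: in the rack only what is over 46 mm above its bottom stands clear of the partitions.
- spacer_foot (a point): Centre of the spacer block's bottom outline, 47.5 mm below its centre, same axes. On the +y side the foot is cut back: at the bottom the block is only 24 mm wide (y -18 to +6 mm); the taper starts 3 mm up and reaches the full 36 mm (y -18 to +18 mm) 28 mm up.
- pad: Cork pad, 100 x 100 x 4 mm, fixed to the bench, on which the spacer block stands. Origin at the centre of its underside.
- mug: Black mug full of emery sticks, 84 mm across, 165 mm high with the sticks; leave alone. Origin at the centre of its underside.
- bench_block: Flat dark steel bench block, 75 x 110 x 18 mm; leave alone. Origin at the centre of its underside.
- driver: Screwdriver lying on the bench; leave alone. Origin under its middle.
- jar: Glass jar with a metal lid, 80 mm across, 100 mm high; leave alone. Origin at the centre of its underside.

How it is judged:
By the outcome, as a careful person would: the job done as asked, in the order asked, and still so for the second after the job is handed in, with the robot touching nothing.
It also fails if it takes over 72 s, if anything falls off the work surface, if the arm or the gripper's body presses on something with over 40 N, if the wrist force passes 120 N, or if a joint passes its speed limit or range.

## Working session

There is one attempt and no reset: what is moved stays moved. The work goes in short steps, Python scripts to look and compute and a tool call to move; the robot and the scene stay as the last step left them, time stands still between calls to the robot, and variables do not carry over. Pictures are saved under pics/ and viewed, at most 12 in all, crops included, and the job is handed in when it is done.

Besides the shell and the picture viewer there is one more tool, called as name(argument=value, ...) on one line, values as JSON. arm_command: Moves the arm, as the interface text tells. Its arguments: {"type":"object","properties":{"travel":{"type":"array","items":{"type":"array","items":{"type":"number"}}},"delta_rot":{"type":"array","items":{"type":"array","items":{"type":"number"}}},"claw":{"type":"number"},"grip_force":{"type":"number"}},"required":["travel","delta_rot"]}

```bash
mkdir -p pics
cat > h.py <<'E'
import numpy as np, cv2, sys
from station import arm
def snap(cam,name):
    s=arm.snapshot(cam); np.savez(f'pics/{name}.npz',K=s['K'],T=s['camera_from_world'],p=s['pixels'])
    cv2.imwrite(f'pics/{name}.png',s['pixels'][:,:,::-1]); return s
def load(name): return np.load(f'pics/{name}.npz')
def ray(name,u,v,z):
    d=load(name);T=d['T'];R=T[:3,:3];c=-R.T@T[:3,3]
    r=R.T@np.linalg.inv(d['K'])@np.array([u,v,1.]);return c+r*(z-c[2])/r[2]
def proj(name,P):
    d=load(name);P=np.atleast_2d(P);q=(d['T'][:3,:3]@P.T).T+d['T'][:3,3];q=(d['K']@q.T).T;return q[:,:2]/q[:,2:]
E
python3 - <<'E'
from h import *
o=arm.get_obs()
for k,v in o.items(): print(k,np.round(v,4))
a=snap('top','t0')['pixels'];b=snap('side','s0')['pixels']
for n in('t0','s0'):
    d=load(n);print(d['K'].round(1).tolist(),(-d['T'][:3,:3].T@d['T'][:3,3]).round(3),d['T'][:3,:3].round(2).tolist())
cv2.imwrite('pics/t0big.png',cv2.resize(a[:,:,::-1],(800,600),interpolation=cv2.INTER_CUBIC))
E
```

```text
clock 0.0
joint_positions [-1.5283  0.3812  1.2982 -0.      1.4636 -0.2153]
qvel [-0.0006  0.0004 -0.0011 -0.0002  0.0002  0.0002]
effort [ 4.00000e-04 -4.37934e+01 -2.24559e+01  7.14000e-02  3.53000e-02
 -1.00000e-04]
ee_pos [ 0.1402 -0.5316  0.2572]
tool_rot [-3.1141e+00 -4.0370e-01 -2.0000e-04]
ft_force [-0.0202  0.372  -0.2638]
torque [-0.0351  0.073   0.0527]
grasp_force 0.0
finger_gap 0.0884
[[487.0, 0.0, 279.6], [0.0, 487.0, 204.3], [0.0, 0.0, 1.0]] [ 0.293 -0.008  1.515] [[0.02, -1.0, -0.0], [-0.98, -0.02, -0.19], [0.19, 0.01, -0.98]]
[[421.6, 0.0, 286.6], [0.0, 421.6, 209.5], [0.0, 0.0, 1.0]] [0.029 0.856 0.948] [[-0.85, -0.53, -0.0], [-0.35, 0.56, -0.75], [0.4, -0.64, -0.66]]
```

View pics/t0big.png

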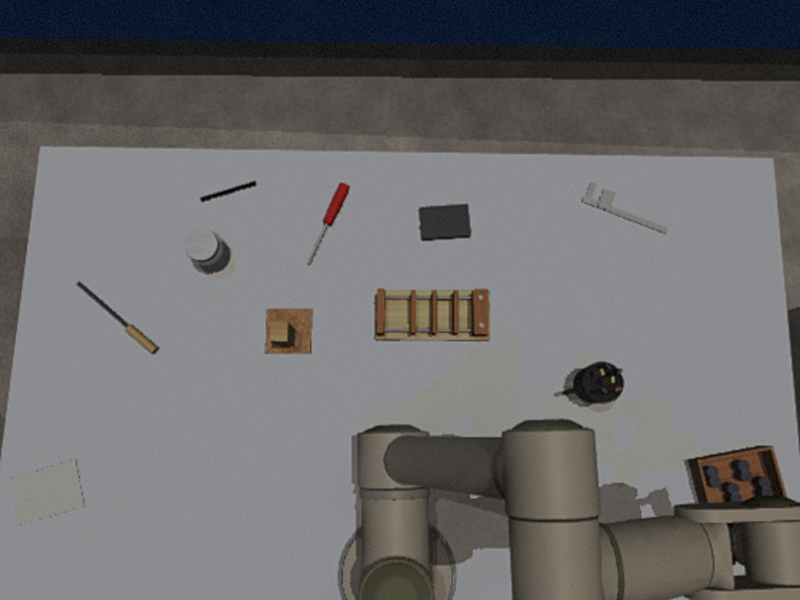

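View pics/s0.png

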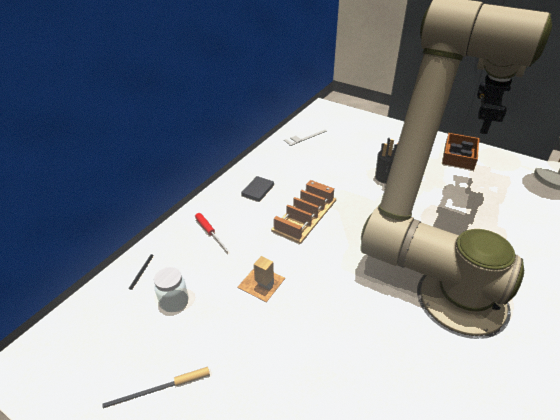

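The top view shows the pad centre at about (289,331) with the block on it. The rack spans (375,289) to (490,341), with the stop at its right (-y) end. All pixels are in the 800-wide picture.

Run:
```python
from h import *
def r(u,v,z): return ray('t0',u*.7,v*.7,z).round(4)
print('pad',[r(*p,.004) for p in((265,309),(311,309),(312,353),(265,354))])
print('rack',[r(*p,.012) for p in((375,289),(490,290),(490,341),(375,340))])
print('blocktop',r(279,331,.099),'mug',r(600,383,.1),'jar',r(205,245,.1))
im=load('t0')['p'][:,:,::-1]
a=cv2.resize(im[210:255,180:225],(400,400),interpolation=cv2.INTER_CUBIC)
b=cv2.resize(im[195:245,255:350],(760,400),interpolation=cv2.INTER_CUBIC)[:, :]
s=load('s0')['p'][:,:,::-1]
c=cv2.resize(s[245:305,230:290],(400,400),interpolation=cv2.INTER_CUBIC)
cv2.imwrite('pics/c0.png',np.hstack([a,c]))
```

```text
pad [array([0.5482, 0.3008, 0.004 ]), array([0.5501, 0.1994, 0.004 ]), array([0.453, 0.193, 0.004]), array([0.4489, 0.2952, 0.004 ])]
rack [array([0.596 , 0.0591, 0.012 ]), array([ 0.5982, -0.1942,  0.012 ]), array([ 0.4853, -0.1934,  0.012 ]), array([0.4829, 0.0562, 0.012 ])]
blocktop [0.4869 0.2501 0.099 ] mug [ 0.3929 -0.4038  0.1   ] jar [0.6662 0.4153 0.1   ]
```

View pics/c0.png

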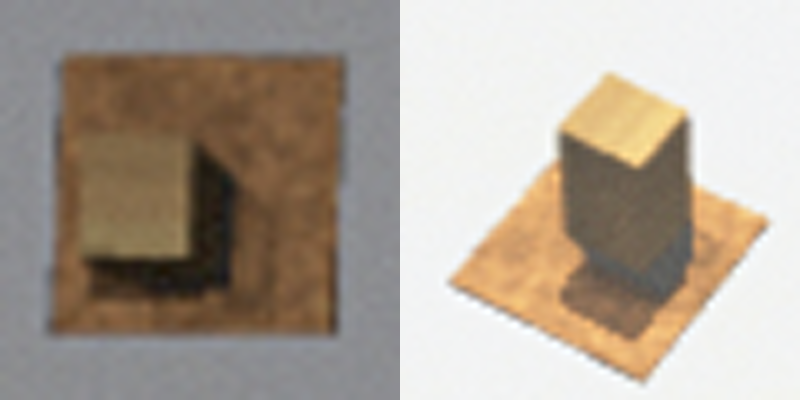

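arm_command(travel=[[0.0256, -0.0317, 0], [0.0256, -0.0317, 0], [0.0256, -0.0317, 0], [0.0256, -0.0317, 0], [0.0256, -0.0317, 0], [0.0256, -0.0317, 0], [0.0256, -0.0317, 0], [0.0256, -0.0317, 0], [0.0256, -0.0317, 0], [0.0256, -0.0317, 0], [0.0256, -0.0317, 0], [0.0256, -0.0317, 0], [0.0256, -0.0317, 0], [0.0256, -0.0317, 0], [0.0256, -0.0317, 0], [0.0256, -0.0317, 0], [0.0256, -0.0317, 0], [0.0256, -0.0317, 0], [0.0256, -0.0317, 0], [0.0256, -0.0317, 0]], delta_rot=[[0, 0, 0], [0, 0, 0], [0, 0, 0], [0, 0, 0], [0, 0, 0], [0, 0, 0], [0, 0, 0], [0, 0, 0], [0, 0, 0], [0, 0, 0], [0, 0, 0], [0, 0, 0], [0, 0, 0], [0, 0, 0], [0, 0, 0], [0, 0, 0], [0, 0, 0], [0, 0, 0], [0, 0, 0], [0, 0, 0]])

```text
clock: 1.77
ee_pos: [0.4738, 0.2141, 0.2574]
tool_rot: [3.115, 0.405, -0.001]
ft_force: [1.2, -0.8, 0.2]
finger_gap: 0.088
grasp_force: 0.0
```

arm_command(travel=[[0, 0, 0], [0, 0, 0], [0, 0, 0], [0, 0, 0], [0, 0, 0], [0, 0, 0], [0, 0, 0], [0, 0, 0], [0, 0, 0], [0, 0, 0], [0, 0, 0], [0, 0, 0]], delta_rot=[[0, 0, -6.84], [0, 0, -6.84], [0, 0, -6.84], [0, 0, -6.84], [0, 0, -6.84], [0, 0, -6.84], [0, 0, -6.84], [0, 0, -6.84], [0, 0, -6.84], [0, 0, -6.84], [0, 0, -6.84], [0, 0, 0]])

```text
clock: 2.77
ee_pos: [0.4735, 0.2118, 0.2574]
tool_rot: [-2.216, -2.226, 0.001]
ft_force: [0.1, -0.4, -0.3]
finger_gap: 0.0878
grasp_force: 0.0
```

```bash
cat >> h.py <<'E'
from scipy.spatial.transform import Rotation as Ro
def st():
    o=arm.get_obs();R=Ro.from_rotvec(o['tool_rot']).as_matrix()
    print('t',round(float(o['clock']),2),'p',np.round(o['ee_pos'],5),'yaw',round(float(np.degrees(np.arctan2(R[1,0],R[0,0]))),2),'z',R[:,2].round(4),'F',np.round(o['ft_force'],2),'M',np.round(o['torque'],2),'gap',np.round(o['finger_gap'],4),'gf',np.round(o['grasp_force'],1));return np.array(o['ee_pos']),R
E
python3 - <<'E'
from h import *
st(); s=snap('wrist','w1')
E
```

```text
t 2.77 p [0.4735  0.21177 0.25744] yaw 90.26 z [-8.e-04 -1.e-04 -1.e+00] F [ 0.11 -0.43 -0.33] M [-0.09 -0.1   0.01] gap 0.0878 gf 0.0
```

View pics/w1.png

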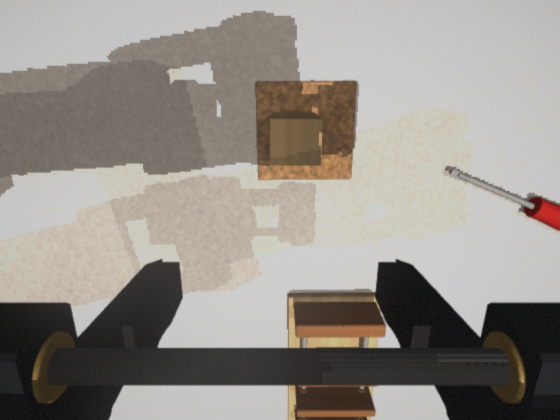

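The wrist view shows the block top with corners near (269,117), (321,117), (321,165) and (271,165), and the pad from (256,82) to (352,180). I'll measure these more closely.

Run:
```python
from h import *
for p in((269,117),(321,117),(321,165),(271,165)): print(ray('w1',*p,.099).round(4))
for p in((256,82),(357,81),(352,180),(258,180)): print('pad',ray('w1',*p,.004).round(4))
im=load('w1')['p'][:,:,::-1]
a=cv2.resize(im[72:190,245:370],(0,0),fx=4.8,fy=4.8,interpolation=cv2.INTER_CUBIC)
cv2.imwrite('pics/c1.png',np.clip(a*1.8,0,255).astype('uint8'))
```

```text
[0.4654 0.2716 0.099 ]
[0.5048 0.2717 0.099 ]
[0.5063 0.2348 0.099 ]
[0.4668 0.2347 0.099 ]
pad [0.4504 0.2966 0.004 ]
pad [0.5493 0.2979 0.004 ]
pad [0.5512 0.198  0.004 ]
pad [0.4509 0.1977 0.004 ]
```

View pics/c1.png

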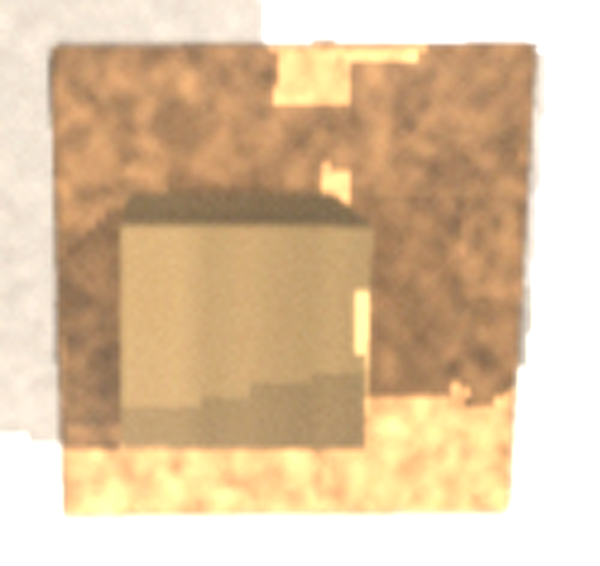

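The block top centre is about (0.486, 0.252) with yaw near 0 and the taper towards +y. The pad centre is about (0.500, 0.247). Next I descend and grip.

arm_command(travel=[[0.0134, 0.0042, 0.02], [0.0134, 0.0042, 0.02], [0.0134, 0.0042, 0.02], [0, 0, 0.02], [0, 0, 0.02], [0, 0, 0.02], [0, 0, 0.02], [0, 0, 0.02], [0, 0, 0.0154], [0, 0, 0], [0, 0, 0]], delta_rot=[[0, 0, 0], [0, 0, 0], [0, 0, 0], [0, 0, 0], [0, 0, 0], [0, 0, 0], [0, 0, 0], [0, 0, 0], [0, 0, 0], [0, 0, 0], [0, 0, 0]])

```text
clock: 3.73
ee_pos: [0.4861, 0.2519, 0.0821]
tool_rot: [-2.224, -2.218, 0.002]
ft_force: [-0.2, 0.5, -1.0]
finger_gap: 0.0883
grasp_force: 0.0
```

arm_command(travel=[[0, 0, 0], [0, 0, 0], [0, 0, 0], [0, 0, 0], [0, 0, 0], [0, 0, 0], [0, 0, 0], [0, 0, 0], [0, 0, 0], [0, 0, 0]], delta_rot=[[0, 0, 0], [0, 0, 0], [0, 0, 0], [0, 0, 0], [0, 0, 0], [0, 0, 0], [0, 0, 0], [0, 0, 0], [0, 0, 0], [0, 0, 0]], claw=1, grip_force=55)

```text
clock: 4.57
ee_pos: [0.4863, 0.252, 0.0824]
tool_rot: [2.221, 2.222, 0.0]
ft_force: [0.4, 0.6, 1.7]
finger_gap: 0.0396
grasp_force: 55.0
```

Run:
```python
from h import *
st(); snap('wrist','w2'); snap('top','t2')
```

```text
t 4.57 p [0.48629 0.25201 0.08242] yaw 90.01 z [ 1.e-04  1.e-04 -1.e+00] F [0.43 0.57 1.74] M [-0.05 -0.08 -0.  ] gap 0.0396 gf 55.0
```

arm_command(travel=[[0, 0, -0.01], [0, 0, -0.02], [0, 0, -0.025], [0, 0, -0.025], [0, 0, -0.025], [-0.02, 0.0027, 0], [-0.033, 0.0045, 0], [-0.033, 0.0045, 0], [-0.033, 0.0045, 0], [-0.033, 0.0045, 0], [-0.033, 0.0045, 0], [-0.033, 0.0045, 0], [-0.033, 0.0045, 0], [-0.033, 0.0045, 0], [-0.033, 0.0045, 0], [-0.033, 0.0045, 0], [-0.033, 0.0045, 0], [-0.008, 0.0018, 0], [0, 0, 0], [0, 0, 0]], delta_rot=[[0, 0, 0], [0, 0, 0], [0, 0, 0], [0, 0, 0], [0, 0, 0], [0, 0, 0], [0, 0, 0], [0, 0, 0], [0, 0, 0], [0, 0, 0], [0, 0, 0], [0, 0, 0], [0, 0, 0], [0, 0, 0], [0, 0, 0], [0, 0, 0], [0, 0, 0], [0, 0, 0], [0, 0, 0], [0, 0, 0]])

```text
clock: 6.33
ee_pos: [0.54, -0.1384, 0.1874]
tool_rot: [-2.221, -2.22, -0.0]
ft_force: [-0.1, 0.4, -1.7]
finger_gap: 0.0396
grasp_force: 55.0
```

Run:
```python
from h import *
st(); s=snap('wrist','w3')
d=load('w3');print((-d['T'][:3,:3].T@d['T'][:3,3]).round(3),d['T'][:3,:3].round(2).tolist())
cv2.imwrite('pics/w3b.png',cv2.resize(s['pixels'][:,:,::-1],(800,600),interpolation=cv2.INTER_CUBIC))
```

```text
t 6.33 p [ 0.54    -0.13844  0.18739] yaw 89.98 z [-6.e-04  8.e-04 -1.e+00] F [-0.06  0.4  -1.7 ] M [-0.03 -0.04 -0.03] gap 0.0396 gf 55.0
[ 0.54  -0.054  0.314] [[1.0, -0.0, -0.0], [-0.0, -0.95, 0.32], [-0.0, -0.32, -0.95]]
```

View pics/w3b.png

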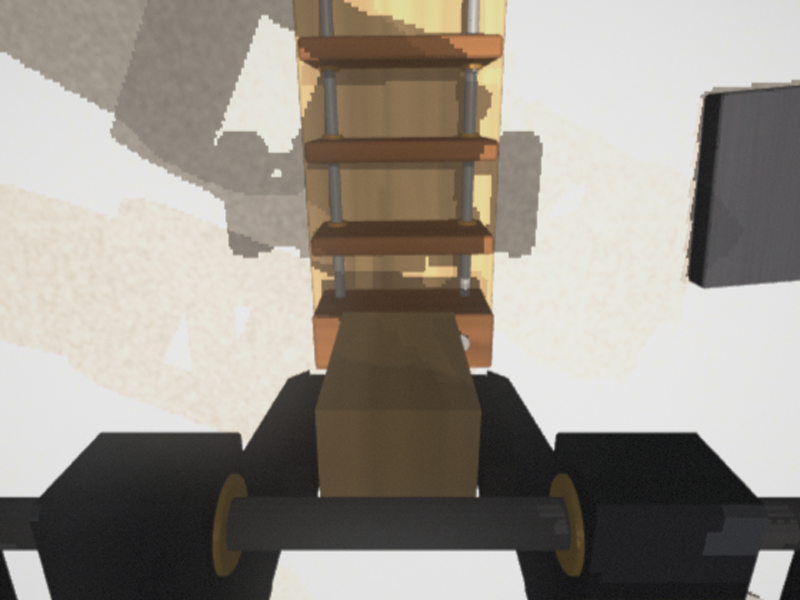

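The view shows the stop's top front edge near row 316 and slat tops near rows 237-253, 141-161 and 36-60 (800-wide picture). I'll extract the edges numerically.

Run:
```python
from h import *
im=cv2.GaussianBlur(cv2.cvtColor(load('w3')['p'],cv2.COLOR_RGB2GRAY).astype(np.float32),(5,1),0)
for u in (250,280,310):
    g=np.diff(im[:,u-4:u+5].mean(1))
    print(u,[(v,round(float(g[v])),round(float(ray('w3',u,v+.5,.058)[1]),4)) for v in range(15,235) if abs(g[v])>9 and abs(g[v])==abs(g[max(0,v-2):v+3]).max()])
for p in((315,316),(491,316),(305,155),(498,155),(299,45),(503,45),(316,368),(491,367)): print(p,ray('w3',p[0]*.7,p[1]*.7,.058).round(4))
cv2.imwrite('pics/c3.png',cv2.resize(load('w3')['p'][130:260,205:360,::-1],(775,600),interpolation=cv2.INTER_CUBIC))
```

```text
250 [(24, -17, -0.0191), (47, 13, -0.0324), (59, 16, -0.0396), (96, -23, -0.0626), (113, 11, -0.0736), (118, 16, -0.0769), (154, -32, -0.1016), (178, 25, -0.1189), (189, -17, -0.1271), (202, -17, -0.1371)]
280 [(16, -12, -0.0146), (24, -28, -0.0191), (47, 16, -0.0324), (56, 16, -0.0378), (95, -29, -0.0619), (113, 12, -0.0736), (118, 17, -0.0769), (153, -25, -0.1009), (165, 9, -0.1095), (178, 25, -0.119), (190, 11, -0.1279), (193, -20, -0.1302), (202, -12, -0.1371)]
310 [(22, -56, -0.018), (26, -12, -0.0203), (40, -11, -0.0284), (46, 12, -0.0319), (56, 15, -0.0378), (95, -32, -0.062), (98, 11, -0.0639), (118, 15, -0.077), (153, -26, -0.1009), (178, 19, -0.119), (186, 42, -0.1249), (193, -55, -0.1302), (201, -13, -0.1363)]
(315, 316) [ 0.496  -0.1517  0.058 ]
(491, 316) [ 0.588  -0.1518  0.058 ]
(305, 155) [ 0.4956 -0.0703  0.058 ]
(498, 155) [ 0.5868 -0.0704  0.058 ]
(299, 45) [ 0.4957 -0.023   0.058 ]
(503, 45) [ 0.5862 -0.0232  0.058 ]
(316, 368) [ 0.495  -0.1818  0.058 ]
(491, 367) [ 0.5896 -0.1813  0.058 ]
```

View pics/c3.png

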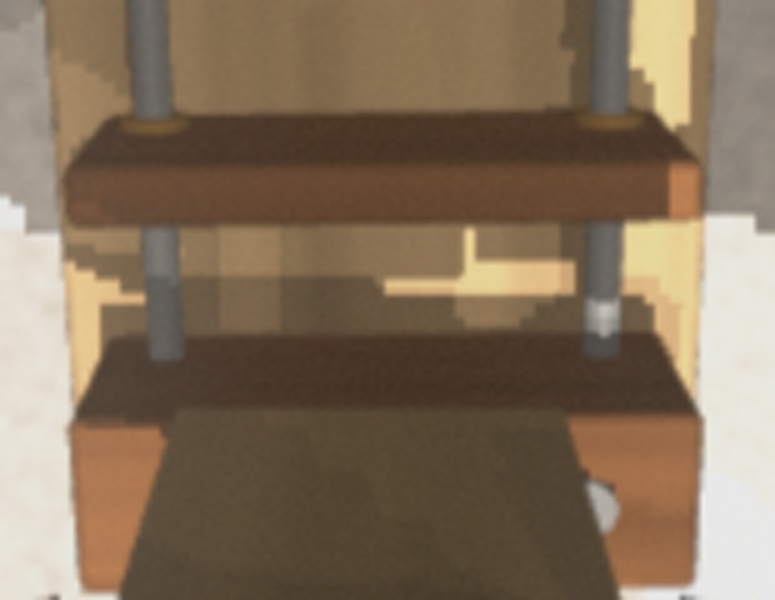

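Rack yaw is about +0.5°. The stop face is near y=-0.1515 and slat1 spans about -0.119 to -0.1095. I'll enter the gap with clearance on both sides.

arm_command(travel=[[0.0045, 0.0007, 0], [0.0045, 0.0007, 0], [0, 0, 0.01], [0, 0, 0.012], [0, 0, 0.012], [0, 0, 0.01], [0, 0, 0.005], [0, 0, 0.004], [0, 0, 0.003], [0, 0, 0.003], [0, 0, 0], [0, 0, 0], [0, 0, 0]], delta_rot=[[0, 0, -0.25], [0, 0, -0.25], [0, 0, 0], [0, 0, 0], [0, 0, 0], [0, 0, 0], [0, 0, 0], [0, 0, 0], [0, 0, 0], [0, 0, 0], [0, 0, 0], [0, 0, 0], [0, 0, 0]])

```text
clock: 7.47
ee_pos: [0.5418, -0.1301, 0.1287]
tool_rot: [2.211, 2.231, 0.0]
ft_force: [-0.9, -0.3, -2.4]
finger_gap: 0.0397
grasp_force: 55.0
```

Run:
```python
from h import *
st()
a=snap('side','s4')['pixels'];b=snap('wrist','w4')['pixels']
A=cv2.resize(a[165:245,265:345,::-1],(400,400),interpolation=cv2.INTER_CUBIC);B=cv2.resize(b[100:260,200:360,::-1],(400,400),interpolation=cv2.INTER_CUBIC)
cv2.imwrite('pics/c4.png',np.hstack([A,B]))
```

```text
t 7.47 p [ 0.54185 -0.1301   0.12871] yaw 90.51 z [ 7.e-04 -3.e-04 -1.e+00] F [-0.92 -0.34 -2.4 ] M [-0.03 -0.08  0.01] gap 0.0397 gf 55.0
```

View pics/c4.png

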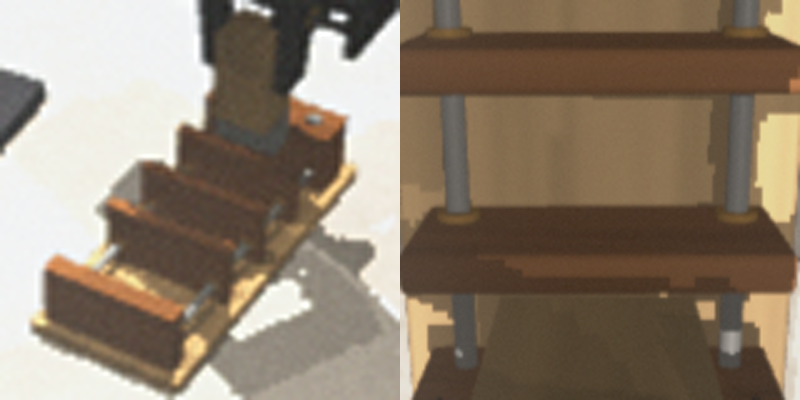

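The foot is in gap 1 between the stop and slat1, touching neither. Now I creep towards the stop.

arm_command(travel=[[-0.0006, 0, 0], [-0.0006, 0, 0], [-0.0006, 0, 0], [-0.0006, 0, 0], [0, 0, 0], [0, 0, 0]], delta_rot=[[0, 0, 0], [0, 0, 0], [0, 0, 0], [0, 0, 0], [0, 0, 0], [0, 0, 0]])

```text
clock: 8.07
ee_pos: [0.5417, -0.1325, 0.1283]
tool_rot: [-2.212, -2.231, -0.0]
ft_force: [-0.2, 0.6, -1.4]
finger_gap: 0.0391
grasp_force: 55.0
```

arm_command(travel=[[-0.0005, 0, 0], [0, 0, 0], [0, 0, 0]], delta_rot=[[0, 0, 0], [0, 0, 0], [0, 0, 0]])

```text
clock: 8.32
ee_pos: [0.5417, -0.1329, 0.1283]
tool_rot: [-2.211, -2.231, 0.0]
ft_force: [0.7, 0.1, -2.5]
finger_gap: 0.0392
grasp_force: 55.0
```

arm_command(travel=[[-0.0005, 0, 0], [0, 0, 0], [0, 0, 0]], delta_rot=[[0, 0, 0], [0, 0, 0], [0, 0, 0]])

```text
clock: 8.57
ee_pos: [0.5417, -0.1334, 0.1284]
tool_rot: [2.212, 2.231, 0.0]
ft_force: [0.5, 0.4, -1.9]
finger_gap: 0.0393
grasp_force: 55.0
```

arm_command(travel=[[-0.0005, 0, 0], [0, 0, 0], [0, 0, 0]], delta_rot=[[0, 0, 0], [0, 0, 0], [0, 0, 0]])

```text
clock: 8.82
ee_pos: [0.5417, -0.1337, 0.1283]
tool_rot: [-2.211, -2.231, -0.0]
ft_force: [-0.1, 2.8, -0.8]
finger_gap: 0.0397
grasp_force: 55.0
```

Contact at TCP y of about -0.1336. I back off slightly and press down gently.

arm_command(travel=[[0.0002, 0, 0.001], [0, 0, 0.002], [0, 0, 0.002], [0, 0, 0.002], [0, 0, 0.002], [0, 0, 0.002], [0, 0, 0]], delta_rot=[[0, 0, 0], [0, 0, 0], [0, 0, 0], [0, 0, 0], [0, 0, 0], [0, 0, 0], [0, 0, 0]])

```text
clock: 9.4
ee_pos: [0.5417, -0.1337, 0.117]
tool_rot: [-2.211, -2.231, 0.0]
ft_force: [1.0, 1.5, -3.1]
finger_gap: 0.0395
grasp_force: 55.0
```

arm_command(travel=[[0, 0, 0.002], [0, 0, 0.002], [0, 0, 0.002], [0, 0, 0.002], [0, 0, 0.002], [0, 0, 0.002], [0, 0, 0]], delta_rot=[[0, 0, 0], [0, 0, 0], [0, 0, 0], [0, 0, 0], [0, 0, 0], [0, 0, 0], [0, 0, 0]])

```text
clock: 9.98
ee_pos: [0.5421, -0.1336, 0.1055]
tool_rot: [2.211, 2.231, 0.001]
ft_force: [1.8, 3.6, 0.9]
finger_gap: 0.0396
grasp_force: 55.0
```

Run:
```python
from h import *
st()
```

```text
t 9.98 p [ 0.5421  -0.13365  0.10547] yaw 90.52 z [ 1.2e-03 -1.0e-04 -1.0e+00] F [1.76 3.62 0.91] M [ 0.51 -0.44  0.14] gap 0.0396 gf 55.0
```

arm_command(travel=[[0.0003, 0, 0.0015], [0, 0, 0.002], [0, 0, 0.002], [0, 0, 0.002], [0, 0, 0.002], [0, 0, 0.0015], [0, 0, 0], [0, 0, 0]], delta_rot=[[0, 0, 0], [0, 0, 0], [0, 0, 0], [0, 0, 0], [0, 0, 0], [0, 0, 0], [0, 0, 0], [0, 0, 0]])

```text
clock: 10.65
ee_pos: [0.5416, -0.1335, 0.0938]
tool_rot: [-2.211, -2.231, 0.001]
ft_force: [0.9, -0.1, -3.6]
finger_gap: 0.0392
grasp_force: 55.0
```

arm_command(travel=[[0, 0, 0.001], [0, 0, 0.001], [0, 0, 0]], delta_rot=[[0, 0, 0], [0, 0, 0], [0, 0, 0]])

```text
clock: 10.9
ee_pos: [0.5417, -0.1335, 0.0923]
tool_rot: [2.212, 2.231, -0.0]
ft_force: [0.7, 0.7, -0.2]
finger_gap: 0.0395
grasp_force: 55.0
```

arm_command(travel=[[0, 0, 0.0007], [0, 0, 0.0007], [0, 0, 0]], delta_rot=[[0, 0, 0], [0, 0, 0], [0, 0, 0]])

```text
clock: 11.15
ee_pos: [0.5418, -0.1335, 0.0909]
tool_rot: [2.211, 2.231, 0.0]
ft_force: [0.5, -0.9, 0.4]
finger_gap: 0.0394
grasp_force: 55.0
```

Run:
```python
from h import *
st()
```

```text
t 11.15 p [ 0.54178 -0.13347  0.09095] yaw 90.51 z [ 2.e-04 -2.e-04 -1.e+00] F [ 0.46 -0.9   0.36] M [-0.08 -0.14  0.11] gap 0.0394 gf 55.0
```

arm_command(travel=[[0, 0, 0.0005], [0, 0, 0.0003], [0, 0, 0]], delta_rot=[[0, 0, 0], [0, 0, 0], [0, 0, 0]])

```text
clock: 11.4
ee_pos: [0.5418, -0.1335, 0.0904]
tool_rot: [2.211, 2.231, 0.0]
ft_force: [-0.6, -1.7, 5.2]
finger_gap: 0.0397
grasp_force: 55.0
```

arm_command(travel=[[0, 0, 0.0005], [0, 0, 0], [0, 0, 0]], delta_rot=[[0, 0, 0], [0, 0, 0], [0, 0, 0]])

```text
clock: 11.65
ee_pos: [0.5419, -0.1335, 0.0904]
tool_rot: [2.211, 2.231, 0.0]
ft_force: [-1.8, -0.0, 9.2]
finger_gap: 0.0395
grasp_force: 55.0
```

arm_command(travel=[[0, 0, 0.0004], [0, 0, 0], [0, 0, 0]], delta_rot=[[0, 0, 0], [0, 0, 0], [0, 0, 0]])

```text
clock: 11.9
ee_pos: [0.5418, -0.1335, 0.0904]
tool_rot: [2.211, 2.231, 0.0]
ft_force: [-3.0, 2.0, 12.4]
finger_gap: 0.0398
grasp_force: 55.0
```

Run:
```python
from h import *
st()
```

```text
t 11.9 p [ 0.54184 -0.13347  0.09037] yaw 90.52 z [ 8.e-04 -6.e-04 -1.e+00] F [-2.99  1.98 12.38] M [0.07 0.65 0.09] gap 0.0398 gf 55.0
```

The floor is reached and the block sits snug. Lift straight up and move over gap 2.

arm_command(travel=[[0, 0, -0.001], [0, 0, -0.002], [0, 0, -0.004], [0, 0, -0.006], [0, 0, -0.008], [0, 0, -0.01], [0, 0, -0.01], [0, 0, -0.01], [0, 0, -0.01], [0, 0, 0], [0.008, 0, 0], [0.012, 0, 0], [0.012, 0, 0], [0.012, 0, 0], [0.0037, 0, 0], [0, 0, 0], [0, 0, 0]], delta_rot=[[0, 0, 0], [0, 0, 0], [0, 0, 0], [0, 0, 0], [0, 0, 0], [0, 0, 0], [0, 0, 0], [0, 0, 0], [0, 0, 0], [0, 0, 0], [0, 0, 0], [0, 0, 0], [0, 0, 0], [0, 0, 0], [0, 0, 0], [0, 0, 0], [0, 0, 0]])

```text
clock: 13.32
ee_pos: [0.5414, -0.0854, 0.1502]
tool_rot: [2.211, 2.232, -0.0]
ft_force: [0.3, -0.9, -2.5]
finger_gap: 0.0395
grasp_force: 55.0
```

Run:
```python
from h import *
st();s=snap('wrist','w5');snap('side','s5')
cv2.imwrite('pics/c5.png',cv2.resize(s['pixels'][130:290,180:380,::-1],(750,600),interpolation=cv2.INTER_CUBIC))
```

```text
t 13.32 p [ 0.54138 -0.08535  0.15017] yaw 90.56 z [-1.e-04 -1.e-04 -1.e+00] F [ 0.28 -0.91 -2.49] M [-0.05 -0.11 -0.02] gap 0.0395 gf 55.0
```

View pics/c5.png

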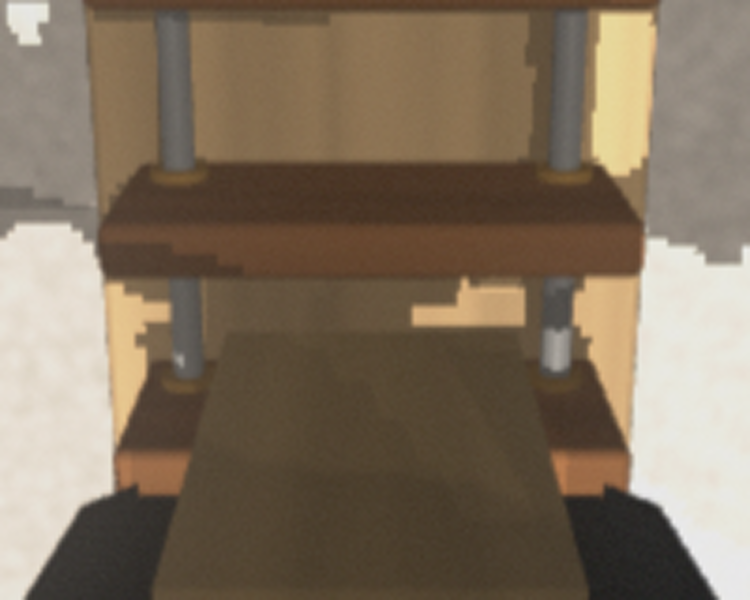

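The view shows slat2's top between rows 223 and 275, slat1's top between 452 and 495, and the foot's +y bottom edge at row 330 (crop, 3.75x).

Run:
```python
from h import *
for n,r,z in(('s2+',223,.058),('s2-',275,.058),('s1+',452,.058),('s1-',495,.058),('foot',330,.0718),('taper top?',450,.0998)): print(n,ray('w5',280,130+r/3.75,z)[1].round(4))
print('foot if centred', -.08535+.006)
```

```text
s2+ -0.0634
s2- -0.0725
s1+ -0.1051
s1- -0.1134
foot -0.0771
taper top? -0.0848
foot if centred -0.07934999999999999
```

arm_command(travel=[[0, 0, 0.007], [0, 0, 0.005], [0, 0, 0.004], [0, 0, 0.003], [0, 0, 0.003], [-0.0005, 0, 0], [-0.0005, 0, 0], [-0.0004, 0, 0], [0, 0, 0], [0, 0, 0]], delta_rot=[[0, 0, 0], [0, 0, 0], [0, 0, 0], [0, 0, 0], [0, 0, 0], [0, 0, 0], [0, 0, 0], [0, 0, 0], [0, 0, 0], [0, 0, 0]])

```text
clock: 14.25
ee_pos: [0.5414, -0.0872, 0.1284]
tool_rot: [2.211, 2.231, 0.0]
ft_force: [1.2, -1.4, -1.6]
finger_gap: 0.0395
grasp_force: 55.0
```

Run:
```python
from h import *
st();snap('side','x');st()
```

```text
t 14.25 p [ 0.5414  -0.08716  0.12843] yaw 90.51 z [ 3.e-04 -1.e-04 -1.e+00] F [ 1.16 -1.44 -1.59] M [-0.07 -0.08 -0.01] gap 0.0395 gf 55.0
t 14.3 p [ 0.54139 -0.08713  0.12844] yaw 90.51 z [ 3.e-04 -1.e-04 -1.e+00] F [ 0.95 -0.8  -1.53] M [-0.02 -0.1   0.01] gap 0.0398 gf 55.0
```

arm_command(travel=[[-0.0002, 0, 0], [0, 0, 0], [0, 0, 0]], delta_rot=[[0, 0, 0], [0, 0, 0], [0, 0, 0]])

```text
clock: 14.55
ee_pos: [0.5413, -0.0873, 0.1283]
tool_rot: [2.211, 2.231, 0.0]
ft_force: [0.4, -0.4, -1.6]
finger_gap: 0.0395
grasp_force: 55.0
```

Run:
```python
from h import *
st();snap('side','x');st()
```

```text
t 14.55 p [ 0.54134 -0.08729  0.12829] yaw 90.51 z [ 1.e-04 -0.e+00 -1.e+00] F [ 0.44 -0.39 -1.56] M [-0.08 -0.1  -0.01] gap 0.0395 gf 55.0
t 14.6 p [ 0.54133 -0.0873   0.12828] yaw 90.51 z [ 1.e-04  0.e+00 -1.e+00] F [-0.01 -0.75 -1.08] M [-0.01 -0.08  0.05] gap 0.0394 gf 55.0
```

```bash
cat >> h.py <<'E'
def av(n=5):
    L=[]
    for _ in range(n):
        o=arm.get_obs();L.append(np.r_[o['ee_pos'],o['ft_force'],o['torque']]);arm.snapshot('wrist')
    m=np.mean(L,0);print('t',round(float(o['clock']),2),'p',m[:3].round(5),'F',m[3:6].round(2),'M',m[6:].round(3))
E
echo ok
```

```text
ok
```

arm_command(travel=[[-0.0002, 0, 0], [0, 0, 0]], delta_rot=[[0, 0, 0], [0, 0, 0]])

```text
clock: 14.77
ee_pos: [0.5413, -0.0875, 0.1283]
tool_rot: [-2.211, -2.231, -0.0]
ft_force: [-0.8, 0.1, -2.1]
finger_gap: 0.0394
grasp_force: 55.0
```

```bash
python3 -c "from h import *;av()"
```

```text
t 14.97 p [ 0.54133 -0.08748  0.12826] F [ 0.07  0.29 -1.83] M [ 0.021 -0.1    0.017]
```

arm_command(travel=[[-0.0002, 0, 0], [0, 0, 0]], delta_rot=[[0, 0, 0], [0, 0, 0]])

```text
clock: 15.18
ee_pos: [0.5413, -0.0876, 0.1283]
tool_rot: [-2.211, -2.231, -0.0]
ft_force: [0.0, 0.6, -0.8]
finger_gap: 0.0394
grasp_force: 55.0
```

```bash
python3 -c "from h import *;av()"
```

```text
t 15.38 p [ 0.54132 -0.08762  0.12826] F [-0.07  0.9  -1.71] M [ 0.202 -0.103  0.025]
```

Light contact with slat1 at -0.0875, as expected. I'll bias slightly to +y so slat2's reaction doesn't push the block into slat1, then descend in stages.

arm_command(travel=[[0.0003, 0, 0.001], [0, 0, 0.002], [0, 0, 0.002], [0, 0, 0.002], [0, 0, 0.0015], [0, 0, 0]], delta_rot=[[0, 0, 0], [0, 0, 0], [0, 0, 0], [0, 0, 0], [0, 0, 0], [0, 0, 0]])

```text
clock: 15.93
ee_pos: [0.5412, -0.0875, 0.1193]
tool_rot: [-2.211, -2.231, 0.001]
ft_force: [0.9, -0.3, -2.2]
finger_gap: 0.0393
grasp_force: 55.0
```

```bash
python3 -c "from h import *;av()"
```

```text
t 16.13 p [ 0.54129 -0.08746  0.1196 ] F [ 0.12  0.4  -1.83] M [-0.023 -0.088 -0.004]
```

arm_command(travel=[[0, 0, 0.0015], [0, 0, 0.0015], [0, 0, 0]], delta_rot=[[0, 0, 0], [0, 0, 0], [0, 0, 0]])

```text
clock: 16.43
ee_pos: [0.5415, -0.0875, 0.1168]
tool_rot: [2.211, 2.231, 0.0]
ft_force: [-0.2, -0.2, -0.4]
finger_gap: 0.0396
grasp_force: 55.0
```

```bash
python3 -c "from h import *;av()"
```

```text
t 16.63 p [ 0.54151 -0.08755  0.11683] F [ 0.8  -0.7  -0.18] M [-0.106 -0.208  0.082]
```

arm_command(travel=[[0.0002, 0, 0.001], [0, 0, 0.001], [0, 0, 0]], delta_rot=[[0, 0, 0], [0, 0, 0], [0, 0, 0]])

```text
clock: 16.93
ee_pos: [0.5416, -0.0874, 0.115]
tool_rot: [2.211, 2.231, 0.0]
ft_force: [0.2, -2.7, 4.5]
finger_gap: 0.0395
grasp_force: 55.0
```

```bash
python3 -c "from h import *;av()"
```

```text
t 17.13 p [ 0.54161 -0.08742  0.11503] F [ 0.72 -1.95  4.02] M [-0.332 -0.23   0.04 ]
```

arm_command(travel=[[0, 0, 0.001], [0, 0, 0.001], [0, 0, 0]], delta_rot=[[0, 0, 0], [0, 0, 0], [0, 0, 0]])

```text
clock: 17.43
ee_pos: [0.5413, -0.0873, 0.1125]
tool_rot: [-2.212, -2.231, 0.0]
ft_force: [0.3, -2.6, 2.7]
finger_gap: 0.0397
grasp_force: 55.0
```

```bash
python3 -c "from h import *;av()"
```

```text
t 17.63 p [ 0.5413  -0.08731  0.11253] F [ 1.23 -3.24  1.84] M [-0.569 -0.285  0.   ]
```

arm_command(travel=[[-0.0001, 0, 0.001], [0, 0, 0.001], [0, 0, 0.001], [0, 0, 0]], delta_rot=[[0, 0, 0], [0, 0, 0], [0, 0, 0], [0, 0, 0]])

```text
clock: 18.02
ee_pos: [0.5412, -0.0873, 0.1095]
tool_rot: [-2.211, -2.231, 0.0]
ft_force: [-0.2, -4.0, 1.8]
finger_gap: 0.0393
grasp_force: 55.0
```

```bash
python3 -c "from h import *;av()"
```

```text
t 18.22 p [ 0.54123 -0.0873   0.10956] F [ 0.44 -3.8   1.42] M [-0.611 -0.185  0.014]
```

arm_command(travel=[[0, 0, 0.001], [0, 0, 0.001], [0, 0, 0.001], [0, 0, 0]], delta_rot=[[0, 0, 0], [0, 0, 0], [0, 0, 0], [0, 0, 0]])

```text
clock: 18.6
ee_pos: [0.5411, -0.0872, 0.1063]
tool_rot: [-2.211, -2.231, 0.0]
ft_force: [0.6, -3.5, -1.1]
finger_gap: 0.0397
grasp_force: 55.0
```

```bash
python3 -c "from h import *;av()"
```

```text
t 18.8 p [ 0.54113 -0.08721  0.10629] F [ 1.   -3.7  -2.49] M [-0.666 -0.272  0.022]
```

arm_command(travel=[[-0.0001, 0, 0.002], [0, 0, 0.002], [0, 0, 0.002], [0, 0, 0.002], [0, 0, 0.002], [0, 0, 0.002], [0, 0, 0.0015], [0, 0, 0]], delta_rot=[[0, 0, 0], [0, 0, 0], [0, 0, 0], [0, 0, 0], [0, 0, 0], [0, 0, 0], [0, 0, 0], [0, 0, 0]])

```text
clock: 19.52
ee_pos: [0.5412, -0.0873, 0.0928]
tool_rot: [-2.211, -2.231, 0.0]
ft_force: [0.2, -2.2, -4.0]
finger_gap: 0.0395
grasp_force: 55.0
```

```bash
python3 -c "from h import *;av()"
```

```text
t 19.72 p [ 0.54121 -0.08734  0.09291] F [ 0.57 -2.44 -4.09] M [-0.457 -0.209  0.074]
```

arm_command(travel=[[0, 0, 0.001], [0, 0, 0.0008], [0, 0, 0.0006], [0, 0, 0.0005], [0, 0, 0], [0, 0, 0]], delta_rot=[[0, 0, 0], [0, 0, 0], [0, 0, 0], [0, 0, 0], [0, 0, 0], [0, 0, 0]])

```text
clock: 20.27
ee_pos: [0.5414, -0.0874, 0.0904]
tool_rot: [2.211, 2.231, 0.0]
ft_force: [-0.5, -2.5, 0.4]
finger_gap: 0.0397
grasp_force: 55.0
```

```bash
python3 -c "from h import *;av()"
```

```text
t 20.47 p [ 0.5414  -0.08739  0.09043] F [ 0.22 -1.92  0.22] M [-0.327 -0.116  0.073]
```

arm_command(travel=[[0, 0, 0.0005], [0, 0, 0.0004], [0, 0, 0]], delta_rot=[[0, 0, 0], [0, 0, 0], [0, 0, 0]])

```text
clock: 20.77
ee_pos: [0.5414, -0.0874, 0.0904]
tool_rot: [2.211, 2.231, 0.0]
ft_force: [-1.9, -1.0, 9.1]
finger_gap: 0.0394
grasp_force: 55.0
```

```bash
python3 -c "from h import *;av(3)"
```

```text
t 20.87 p [ 0.54144 -0.08738  0.09037] F [-1.82 -0.73  9.  ] M [-0.133  0.428  0.045]
```

arm_command(travel=[[0, 0, -0.001], [0, 0, -0.002], [0, 0, -0.004], [0, 0, -0.006], [0, 0, -0.008], [0, 0, -0.01], [0, 0, -0.01], [0, 0, -0.01], [0, 0, -0.01], [0, 0, 0], [0.008, 0, 0], [0.012, 0, 0], [0.012, 0, 0], [0.012, 0, 0], [0.0036, 0, 0], [0, 0, 0], [0, 0, 0]], delta_rot=[[0, 0, 0], [0, 0, 0], [0, 0, 0], [0, 0, 0], [0, 0, 0], [0, 0, 0], [0, 0, 0], [0, 0, 0], [0, 0, 0], [0, 0, 0], [0, 0, 0], [0, 0, 0], [0, 0, 0], [0, 0, 0], [0, 0, 0], [0, 0, 0], [0, 0, 0]])

```text
clock: 22.33
ee_pos: [0.5409, -0.0394, 0.1504]
tool_rot: [-2.211, -2.232, 0.0]
ft_force: [-0.2, 0.3, -1.9]
finger_gap: 0.0397
grasp_force: 55.0
```

Run:
```python
from h import *
st();s=snap('wrist','w6');snap('side','s6')
cv2.imwrite('pics/c6.png',cv2.resize(s['pixels'][130:290,180:380,::-1],(750,600),interpolation=cv2.INTER_CUBIC))
```

```text
t 22.33 p [ 0.54093 -0.03944  0.15035] yaw 90.56 z [-1.e-04 -1.e-04 -1.e+00] F [-0.17  0.31 -1.92] M [-0.02 -0.12  0.02] gap 0.0397 gf 55.0
```

View pics/c6.png

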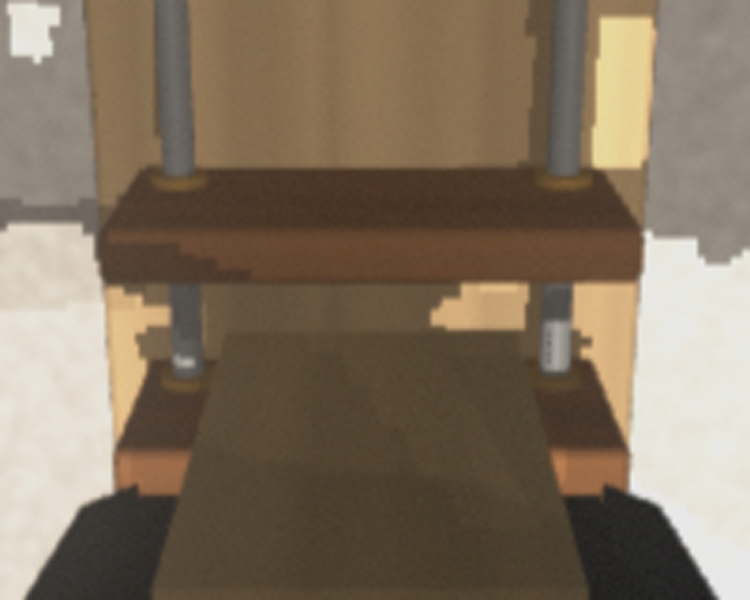

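Relative geometry is nearly the same as for gap 2, with slat3 about 1 mm closer (row 281). I'll repeat the same procedure.

arm_command(travel=[[0, 0, 0.007], [0, 0, 0.005], [0, 0, 0.004], [0, 0, 0.003], [0, 0, 0.003], [-0.0006, 0, 0], [-0.0006, 0, 0], [-0.0005, 0, 0], [0, 0, 0], [0, 0, 0]], delta_rot=[[0, 0, 0], [0, 0, 0], [0, 0, 0], [0, 0, 0], [0, 0, 0], [0, 0, 0], [0, 0, 0], [0, 0, 0], [0, 0, 0], [0, 0, 0]])

```text
clock: 23.27
ee_pos: [0.541, -0.0415, 0.1286]
tool_rot: [2.211, 2.231, 0.0]
ft_force: [0.4, 0.5, -2.1]
finger_gap: 0.0394
grasp_force: 55.0
```

```bash
python3 -c "from h import *;av()"
```

```text
t 23.47 p [ 0.54097 -0.04149  0.12859] F [ 0.42  0.54 -1.22] M [ 0.084 -0.093  0.011]
```

arm_command(travel=[[-0.0002, 0, 0], [0, 0, 0]], delta_rot=[[0, 0, 0], [0, 0, 0]])

```text
clock: 23.68
ee_pos: [0.5409, -0.0416, 0.1285]
tool_rot: [-2.211, -2.231, -0.0]
ft_force: [0.5, 2.1, -1.1]
finger_gap: 0.0395
grasp_force: 55.0
```

```bash
python3 -c "from h import *;av()"
```

```text
t 23.88 p [ 0.54094 -0.04162  0.1285 ] F [ 0.42  1.77 -0.93] M [ 0.269 -0.135  0.026]
```

arm_command(travel=[[0.0004, 0, 0.001], [0, 0, 0.002], [0, 0, 0.002], [0, 0, 0.002], [0, 0, 0.0015], [0, 0, 0]], delta_rot=[[0, 0, 0], [0, 0, 0], [0, 0, 0], [0, 0, 0], [0, 0, 0], [0, 0, 0]])

```text
clock: 24.43
ee_pos: [0.5409, -0.0415, 0.1197]
tool_rot: [-2.211, -2.231, 0.001]
ft_force: [0.0, -0.3, -2.7]
finger_gap: 0.0396
grasp_force: 55.0
```

```bash
python3 -c "from h import *;av()"
```

```text
t 24.63 p [ 0.54088 -0.04143  0.11974] F [ 0.3  -1.09 -3.02] M [-0.138 -0.132  0.058]
```

arm_command(travel=[[0.0001, 0, 0.001], [0, 0, 0.001], [0, 0, 0]], delta_rot=[[0, 0, 0], [0, 0, 0], [0, 0, 0]])

```text
clock: 24.93
ee_pos: [0.5412, -0.0414, 0.1184]
tool_rot: [2.211, 2.23, 0.001]
ft_force: [-0.8, -2.0, 2.4]
finger_gap: 0.0399
grasp_force: 55.0
```

```bash
python3 -c "from h import *;av()"
```

```text
t 25.13 p [ 0.54124 -0.04137  0.11838] F [-0.1  -1.77  4.13] M [-0.283 -0.036  0.035]
```

arm_command(travel=[[0, 0, 0.001], [0, 0, 0.001], [0, 0, 0]], delta_rot=[[0, 0, 0], [0, 0, 0], [0, 0, 0]])

```text
clock: 25.43
ee_pos: [0.5411, -0.0414, 0.1158]
tool_rot: [2.211, 2.231, 0.0]
ft_force: [1.1, -2.5, 3.0]
finger_gap: 0.0399
grasp_force: 55.0
```

```bash
python3 -c "from h import *;av()"
```

```text
t 25.63 p [ 0.54108 -0.04132  0.11582] F [ 1.17 -2.78  2.24] M [-0.454 -0.404  0.039]
```

arm_command(travel=[[0, 0, 0.001], [0, 0, 0.001], [0, 0, 0.001], [0, 0, 0]], delta_rot=[[0, 0, 0], [0, 0, 0], [0, 0, 0], [0, 0, 0]])

```text
clock: 26.02
ee_pos: [0.5407, -0.0413, 0.1127]
tool_rot: [-2.211, -2.231, 0.001]
ft_force: [0.6, -2.4, 1.7]
finger_gap: 0.0399
grasp_force: 55.0
```

```bash
python3 -c "from h import *;av()"
```

```text
t 26.22 p [ 0.54076 -0.04124  0.11272] F [ 0.67 -3.23  0.96] M [-0.622 -0.232  0.034]
```

arm_command(travel=[[-0.0001, 0, 0.001], [0, 0, 0.001], [0, 0, 0.001], [0, 0, 0.001], [0, 0, 0.001], [0, 0, 0.001], [0, 0, 0]], delta_rot=[[0, 0, 0], [0, 0, 0], [0, 0, 0], [0, 0, 0], [0, 0, 0], [0, 0, 0], [0, 0, 0]])

```text
clock: 26.85
ee_pos: [0.5407, -0.0412, 0.1064]
tool_rot: [-2.211, -2.231, 0.001]
ft_force: [1.2, -2.7, -1.6]
finger_gap: 0.0394
grasp_force: 55.0
```

```bash
python3 -c "from h import *;av()"
```

```text
t 27.05 p [ 0.54072 -0.04122  0.10642] F [ 1.21 -2.68 -2.91] M [-0.574 -0.3    0.031]
```

arm_command(travel=[[-0.0001, 0, 0.002], [0, 0, 0.002], [0, 0, 0.002], [0, 0, 0.002], [0, 0, 0.002], [0, 0, 0.002], [0, 0, 0.0015], [0, 0, 0]], delta_rot=[[0, 0, 0], [0, 0, 0], [0, 0, 0], [0, 0, 0], [0, 0, 0], [0, 0, 0], [0, 0, 0], [0, 0, 0]])

```text
clock: 27.77
ee_pos: [0.5408, -0.0414, 0.093]
tool_rot: [-2.211, -2.231, 0.0]
ft_force: [0.9, -2.3, -3.5]
finger_gap: 0.0396
grasp_force: 55.0
```

```bash
python3 -c "from h import *;av()"
```

```text
t 27.97 p [ 0.54081 -0.04135  0.09309] F [ 0.48 -1.57 -4.16] M [-0.382 -0.254  0.065]
```

arm_command(travel=[[0, 0, 0.001], [0, 0, 0.0008], [0, 0, 0.0006], [0, 0, 0.0006], [0, 0, 0.0004], [0, 0, 0], [0, 0, 0]], delta_rot=[[0, 0, 0], [0, 0, 0], [0, 0, 0], [0, 0, 0], [0, 0, 0], [0, 0, 0], [0, 0, 0]])

```text
clock: 28.6
ee_pos: [0.541, -0.0414, 0.0904]
tool_rot: [2.211, 2.231, 0.0]
ft_force: [-0.9, 0.3, 5.1]
finger_gap: 0.0397
grasp_force: 55.0
```

```bash
python3 -c "from h import *;av()"
```

```text
t 28.8 p [ 0.54103 -0.04138  0.0904 ] F [-0.74 -0.59  5.54] M [-0.185  0.212  0.069]
```

Third partition is set. Lift and carry the block to the pad.

arm_command(travel=[[0, 0, -0.001], [0, 0, -0.002], [0, 0, -0.004], [0, 0, -0.006], [0, 0, -0.01], [0, 0, -0.012], [0, 0, -0.016], [0, 0, -0.018], [0, 0, -0.018], [0, 0, -0.008], [0.018, -0.0026, 0], [0.03, -0.0043, 0], [0.03, -0.0043, 0], [0.03, -0.0043, 0], [0.03, -0.0043, 0], [0.03, -0.0043, 0], [0.03, -0.0043, 0], [0.03, -0.0043, 0], [0.03, -0.0043, 0], [0, 0, 0]], delta_rot=[[0, 0, 0], [0, 0, 0], [0, 0, 0], [0, 0, 0], [0, 0, 0], [0, 0, 0], [0, 0, 0], [0, 0, 0], [0, 0, 0], [0, 0, 0.5], [0, 0, 0], [0, 0, 0], [0, 0, 0], [0, 0, 0], [0, 0, 0], [0, 0, 0], [0, 0, 0], [0, 0, 0], [0, 0, 0], [0, 0, 0]])

```text
clock: 30.52
ee_pos: [0.5024, 0.2209, 0.1853]
tool_rot: [-2.216, -2.225, -0.002]
ft_force: [-0.1, -0.5, -2.1]
finger_gap: 0.0397
grasp_force: 55.0
```

Run:
```python
from h import *
st();s=snap('wrist','w7');d=snap('top','t7')['pixels']
im=d[190:250,250:350,::-1]
A=cv2.resize(im,(800,480),interpolation=cv2.INTER_CUBIC);cv2.imwrite('pics/c7.png',A)
```

```text
t 30.52 p [0.50244 0.22088 0.18528] yaw 90.22 z [-4.0e-04  1.7e-03 -1.0e+00] F [-0.11 -0.48 -2.09] M [-0.03 -0.05 -0.01] gap 0.0397 gf 55.0
```

View pics/c7.png

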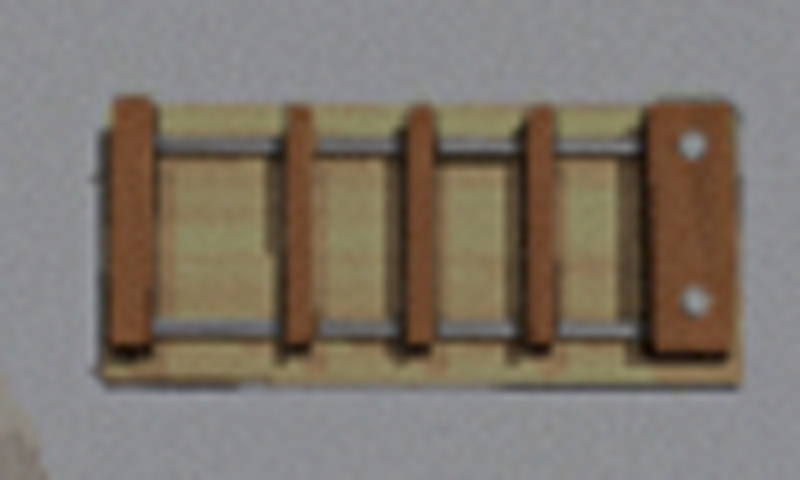

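The partitions look evenly spaced: slat centres at columns 299, 420 and 540 with the stop edge at 650. Now I lower the block onto the pad.

arm_command(travel=[[0.013, -0.0012, 0], [0.013, -0.0012, 0], [0, 0, 0.01], [0, 0, 0.016], [0, 0, 0.018], [0, 0, 0.018], [0, 0, 0.014], [0, 0, 0.01], [0, 0, 0.006], [0, 0, 0.004], [0, 0, 0.003], [0, 0, 0], [0, 0, 0]], delta_rot=[[0, 0, 0], [0, 0, 0], [0, 0, 0], [0, 0, 0], [0, 0, 0], [0, 0, 0], [0, 0, 0], [0, 0, 0], [0, 0, 0], [0, 0, 0], [0, 0, 0], [0, 0, 0], [0, 0, 0]])

```text
clock: 31.7
ee_pos: [0.5017, 0.2426, 0.0865]
tool_rot: [2.221, 2.221, 0.001]
ft_force: [0.0, 0.5, -1.9]
finger_gap: 0.0394
grasp_force: 55.0
```

```bash
python3 -c "from h import *;st();av(3)"
```

```text
t 31.7 p [0.5017  0.24264 0.08648] yaw 90.01 z [ 8.e-04  2.e-04 -1.e+00] F [ 0.03  0.52 -1.92] M [-0.05 -0.07  0.03] gap 0.0394 gf 55.0
t 31.8 p [0.50172 0.24265 0.08656] F [-0.45 -0.2  -1.42] M [-0.02  -0.088 -0.007]
```

arm_command(travel=[[0.0022, -0.0008, 0], [0.0022, -0.0008, 0], [0, 0, 0], [0, 0, 0.0015], [0, 0, 0.0013], [0, 0, 0.0008], [0, 0, 0.0006], [0, 0, 0], [0, 0, 0]], delta_rot=[[0, 0, 0], [0, 0, 0], [0, 0, 0], [0, 0, 0], [0, 0, 0], [0, 0, 0], [0, 0, 0], [0, 0, 0], [0, 0, 0]])

```text
clock: 32.6
ee_pos: [0.4999, 0.247, 0.0824]
tool_rot: [2.221, 2.222, 0.0]
ft_force: [-2.2, -0.7, 6.4]
finger_gap: 0.0398
grasp_force: 55.0
```

```bash
python3 -c "from h import *;av(4)"
```

```text
t 32.75 p [0.49984 0.247   0.08239] F [-2.04 -0.24  5.43] M [-0.096  0.452 -0.015]
```

arm_command(travel=[[0, 0, -0.0006], [0, 0, 0], [0, 0, 0]], delta_rot=[[0, 0, 0], [0, 0, 0], [0, 0, 0]], grip_force=10)

```text
clock: 33.05
ee_pos: [0.4999, 0.2469, 0.0824]
tool_rot: [2.221, 2.222, 0.0]
ft_force: [-0.3, 0.2, 0.4]
finger_gap: 0.0401
grasp_force: 10.0
```

arm_command(travel=[[0, 0, 0], [0, 0, 0], [0, 0, 0], [0, 0, 0], [0, 0, 0], [0, 0, 0], [0, 0, 0], [0, 0, 0]], delta_rot=[[0, 0, 0], [0, 0, 0], [0, 0, 0], [0, 0, 0], [0, 0, 0], [0, 0, 0], [0, 0, 0], [0, 0, 0]], claw=0)

```text
clock: 33.72
ee_pos: [0.4999, 0.247, 0.0824]
tool_rot: [2.221, 2.222, 0.0]
ft_force: [0.6, 0.4, 0.2]
finger_gap: 0.0876
grasp_force: 0.0
```

arm_command(travel=[[0, 0, -0.005], [0, 0, -0.01], [0, 0, -0.015], [0, 0, -0.02], [0, 0, -0.025], [0, 0, -0.025], [0, 0, -0.025], [0, 0, -0.025], [0, 0, -0.025], [-0.02, 0, 0], [-0.02, 0, 0], [0, 0, 0], [0, 0, 0]], delta_rot=[[0, 0, 0], [0, 0, 0], [0, 0, 0], [0, 0, 0], [0, 0, 0], [0, 0, 0], [0, 0, 0], [0, 0, 0], [0, 0, 0], [0, 0, 0], [0, 0, 0], [0, 0, 0], [0, 0, 0]])

```text
clock: 34.8
ee_pos: [0.4998, 0.2066, 0.2584]
tool_rot: [2.223, 2.22, 0.001]
ft_force: [1.2, -0.1, 0.7]
finger_gap: 0.0879
grasp_force: 0.0
```

Run:
```python
from h import *
st();b=snap('wrist','w8')['pixels']
for p in((0,0),): pass
cv2.imwrite('pics/c8.png',cv2.resize(b[:,:,::-1],(800,600),interpolation=cv2.INTER_CUBIC))
```

```text
t 34.8 p [0.49984 0.20659 0.25836] yaw 89.93 z [ 9.e-04  4.e-04 -1.e+00] F [ 1.19 -0.12  0.68] M [-0.06 -0.1  -0.01] gap 0.0879 gf 0.0
```

View pics/c8.png

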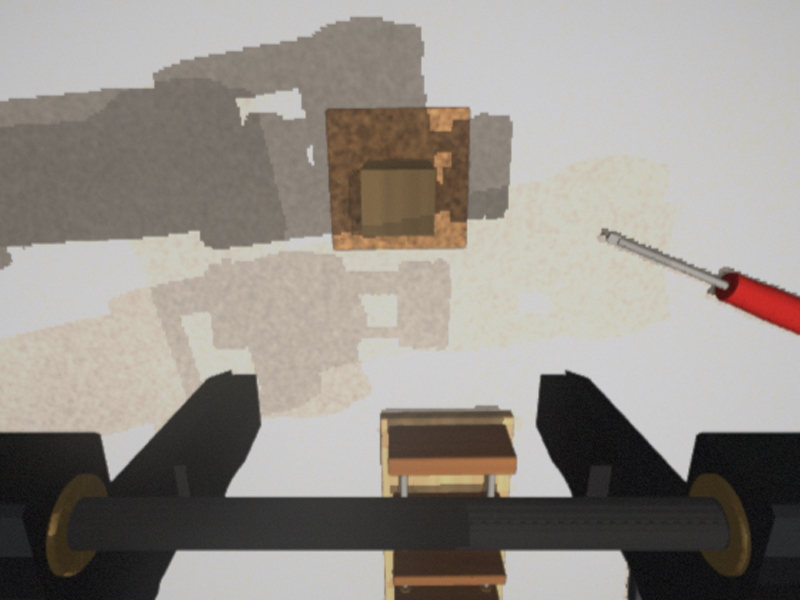

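The block stands upright on the pad, with its top near (361–436, 167–236) and the pad at (327–470, 108–249). I check the centring and hand in.

Run:
```python
from h import *
f=lambda L,z:np.mean([ray('w8',u*.7,v*.7,z) for u,v in L],0).round(4)
a=f([(361,168),(436,168),(435,236),(362,236)],.099);b=f([(327,108),(470,108),(467,248),(333,249)],.004)
print(a,b)
if abs((a-b)[:2]).max()<.005: print(arm.finish_job())
```

```text
[0.4998 0.2476 0.099 ] [0.5006 0.2484 0.004 ]
the job is handed in; nothing more can be done
None
```

The job is handed in: all three gaps were set with the block in order from the fixed end, and the block stands upright within about 1 mm of the pad's centre; the overhead view showed the partitions evenly spaced, though gaps 2 and 3 may be about 0.2 mm wide.

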